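# Make up the supper and tea caddies

### The arm

A 6-joint arm with a two-finger parallel gripper is mounted at the origin on a cart in front of the work surface, level with it; the furniture and walls round the work are solid. World frame = base frame: x ahead of the robot, y to its left, z up, the work surface at z = 0. Lengths are in m, angles in rad, forces in N, time in s.
With the tool pointing down it reaches from about 0.35 to 0.975 m from the base axis. Payload 4.9 kg.
Tool frame: the origin (TCP) lies midway between the tips of the shut fingers; the grasp point (between the pads) lies 19 mm behind it; z points along the fingers, y is the line along which they close (so a half turn about z gives the same grasp; the last joint's range is limited). The gripper opens to 85 mm and grips with 20 to 120 N. Pads are 22 mm wide; open, the fingers measure 114 mm over their backs; the gripper's body (76 mm by 85 mm) begins 54 mm behind the grasp point. The pads swing forward as they close: fully open they stand 13 mm farther back than shut.
Start: joints at [1.202, 0.053, 1.613, -0, 1.476, -0.119], TCP at [0.154, 0.606, 0.231] pointing down, gripper open.
Joint ranges: [-3.01, 3.01], [-1.01, 2.22], [0.06, 2.58], [-1.02, 4.17], [0.09, 2.62], [-3.14, 3.14]. Speed limits (rad/s): [2.57, 2.57, 3.14, 3.14, 3.14, 3.14].

### API

Orientations are given as a rotation vector (axis times angle).
In Python, from station import ctrl gives the robot as it stands.
- The arm moves only by the tool step_arm, never from a script. Its argument "targets" is a list of rows, each an object with "travel": the shift along the world's x, y, z as a fraction of full scale, a list of three; "angular": the turn, a rotation vector about the world's x, y, z as a fraction of full scale, a list of three; "gripper": the opening, from 0 (shut) to 1 (fully open). In form: [{"travel": [x, y, z], "angular": [rx, ry, rz], "gripper": gripper}, ...]. A call has 1 to 10 rows; each row is the pose to reach, as a shift and turn from the pose commanded when the call began; what a row does not reach only later rows make up. Full scale, the value 1, is 0.6 m for a shift and pi/4 rad for a turn. A row lasts 1/10 s, in which the tool goes at most 50 mm and 8.59 degrees, less where a joint would pass 70% of its speed; a pose out of reach is approached as far as the arm can. A call with a number of a shift or a turn outside -1 to 1 is refused whole. A call with a gripper value outside its range is refused whole. The fingers move at their own pace and stop on an object; "squeeze" is the grip in N (left out, the last holds). Time passes only in rows, so rows that repeat a pose let the fingers close. It gives the time, the measured TCP pose, the force, the opening and the grip force at its end, in the units of the state.
- ctrl.get_obs(): the state, without advancing time (a new reading comes with each control period).
- ctrl.get_image(name): name is "side" or "top" or "wrist"; returns a dict with "img" (400x640x3 uint8, red, green, blue), "fx", "fy", "cx", "cy" (pixels), "rvec" (rotation vector, rad) and "tvec" (3), from world to camera coordinates, as OpenCV has them. Camera axes: x right, y down, z forward; pixel columns grow to the right and rows downward; lengths in m; the calibration is good to about 2 mm. A picture is of the moment at which its call begins. There is no depth.
- ctrl.finish_job(): hands the job in; it is judged then, once.
The state is a dict: "t": time; "q": joint angles; "dq": joint speeds; "effort": joint torques, N m; "tool_pos": TCP position; "tool_rot": TCP orientation; "contact_force": force on the tool from outside, world axes, zero at the start; "wrist_torque": the same for the moment, N m; "opening": finger opening in m; "grip_force": force on a finger pad.
Only numpy, scipy, OpenCV 4.12 (cv2) and the standard library are available. Lean on these libraries where they do the work, as an engineer would, in place of code of your own. Each camera call takes 0.05 s, during which the arm holds its last target. There are 200 camera calls.

### The job

Make up the two wooden table caddies from the things standing along the front of the table. The long supper caddy with three recesses gets the spice jar in its smaller end recess, the tea light in the middle one and the pepper mill in its larger end recess; the shorter tea caddy gets the honey jar in its round recess and the lemon lying lengthwise in its oblong one. Set each thing fully down into its recess, jars, mill and tea light upright, without dropping or tipping over the jars or the mill, and leave the mug, the flat tin and the bottle opener where they are.

Things in the scene. Friction and masses are not known exactly. Their poses are not given: they have to be found in the camera images.
- supper_caddy: dark walnut block 104x246x28 mm (x, y, z), fixed, a brass handle reaching 24 mm past each short end. Origin: centre of underside. Round recesses 14 mm deep (floor at z 14 mm) at x = 0: 60 mm wide at y +80 mm (spice jar), 54 mm at y +9 (tea light), 74 mm at y -69 (pepper mill). y points to the robot's left within 0.35 rad. Tall things at both sides leave little gripper room over the middle.
- tea_caddy: dark walnut block 112x220x28 mm (x, y, z), fixed, with the same handles. Origin: centre of underside. Two recesses 14 mm deep (floor at z 14 mm) at x = 0: a round one 84 mm wide at y +54 mm (honey jar), an oblong one 70 mm in x by 92 mm in y at y -50 mm (lemon). y points to the robot's left within 0.35 rad. The two caddies may have changed sides.
- spice_jar: slim closed spice jar with a dark cap, 44 mm across and 105 mm tall, 0.11 kg, standing. Origin: centre of its underside, z up.
- tea_light: tea light in a shallow metal cup, 38 mm across and 16 mm tall, 0.02 kg, lying flat. Origin: centre of its underside, z up.
- pepper_mill: tall turned dark-wood pepper mill, 160 mm tall, 58 mm across the body up to 115 mm, its head 50 mm across from 116 to 149 mm with a small button on top, 0.18 kg, standing; the head does not turn. Origin: centre of its underside, z up.
- honey_jar: squat closed glass jar with a screw lid, 84 mm tall, body 64 mm (its x) by 68 mm (its y), lid 63 mm across from 74 to 84 mm height, 0.25 kg, standing. Origin: centre of its underside, z up.
- lemon_mid (a point): middle of the lemon, which lies on its side with this point 25 mm above what it lies on: 71 mm long along its x axis, 53 mm thick, 0.085 kg; it can roll about its x axis.
- mug_2: bystander: white mug, 92 mm across and 95 mm tall with a handle, at the back of the table. Origin: centre of its underside.
- tuna_tin: bystander: flat round food tin, 86 mm across and 40 mm tall, at the left edge. Origin: centre of its underside.
- opener: bystander: bottle opener with a dark handle, 174 x 41 x 20 mm, lying at the right. Origin: centre of its underside.
Not all that is in view belongs to the job. What is shaped like the spice_jar but pink is not meant.

How it is judged:
By the outcome, as a careful person would: the job done as asked, in the order asked, and still so for the second after the job is handed in, with the robot touching nothing.
It also fails if it takes over 109 s, if anything falls off the work surface, if the arm or the gripper's body presses on something with over 40 N, if the wrist force passes 120 N, or if a joint passes its speed limit or range.

## Working session

There is one attempt and no reset: what is moved stays moved. The work goes in short steps, Python scripts to look and compute and a tool call to move; the robot and the scene stay as the last step left them, time stands still between calls to the robot, and variables do not carry over. Pictures are saved under pics/ and viewed, at most 18 in all, crops included, and the job is handed in when it is done.

Besides the shell and the picture viewer there is one more tool, called after ">>>" by a JSON object that holds its "method" and its "body". step_arm: Moves the arm, as the interface text tells. Its arguments: {"type":"object","properties":{"targets":{"type":"array"},"squeeze":{"type":"number"}},"required":["targets"]}

```bash
mkdir -p pics
cat > h.py <<'E'
import numpy as np, cv2
from station import ctrl
def grab(n,name=None):
    d=ctrl.get_image(n); 
    if name: cv2.imwrite(f'pics/{name}.png',d['img'][:,:,::-1]); np.save(f'pics/{name}.npy',d,allow_pickle=True)
    return d
def load(name): return np.load(f'pics/{name}.npy',allow_pickle=True).item()
def ray(d,u,v):
    R=cv2.Rodrigues(np.array(d['rvec'],float))[0]; t=np.array(d['tvec'],float).ravel()
    r=R.T@np.array([(u-d['cx'])/d['fx'],(v-d['cy'])/d['fy'],1.]); return -R.T@t,r
def plane(d,u,v,z):
    o,r=ray(d,u,v); return o+r*(z-o[2])/r[2]
def proj(d,P):
    R=cv2.Rodrigues(np.array(d['rvec'],float))[0]; p=R@np.array(P,float)+np.array(d['tvec'],float).ravel()
    return np.array([d['fx']*p[0]/p[2]+d['cx'],d['fy']*p[1]/p[2]+d['cy']])
E
python3 - <<'E'
from h import *
for n in('top','side'):
    d=grab(n,n+'0'); print(n,d['fx'],d['cx'],d['cy'],ray(d,d['cx'],d['cy']))
print(ctrl.get_obs())
E
```

```text
top 371.3402528408886 318.9486595707507 200.67269999088523 (array([0.44050126, 0.03158128, 1.02929738]), array([ 0.13053157, -0.03009005, -0.99098744]))
side 373.41138849384924 317.72550122165467 202.40961549586822 (array([0.45886768, 0.85835815, 0.61543874]), array([ 0.08970178, -0.82191942, -0.56249628]))
{'t': 0.1, 'q': array([ 1.20198946e+00,  5.32876538e-02,  1.61415207e+00,  7.38657051e-06,
        1.47598965e+00, -1.18979049e-01]), 'dq': array([-0.0001451 , -0.00396562, -0.00493383, -0.00055602,  0.0025736 ,
        0.00050099]), 'effort': array([ 1.57146414e-04, -3.94903386e+01, -3.71362674e+01, -1.70073631e-04,
        3.89346256e-03,  6.90460382e-06]), 'tool_pos': array([0.15430541, 0.60507628, 0.23019069]), 'tool_rot': array([-3.91353666e-01, -3.11666608e+00,  2.79653508e-03]), 'contact_force': array([-0.68916691, -0.04504944, -0.1376813 ]), 'wrist_torque': array([ 0.04582569, -0.06322049, -0.00420973]), 'grip_force': 0.0, 'opening': 0.08541910751721203}
```

View pics/top0.png

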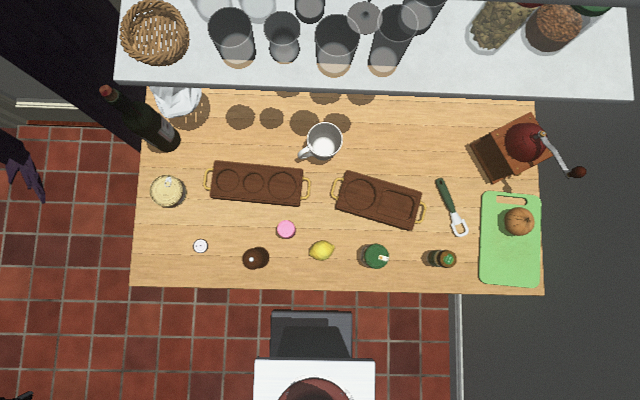

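View pics/side0.png

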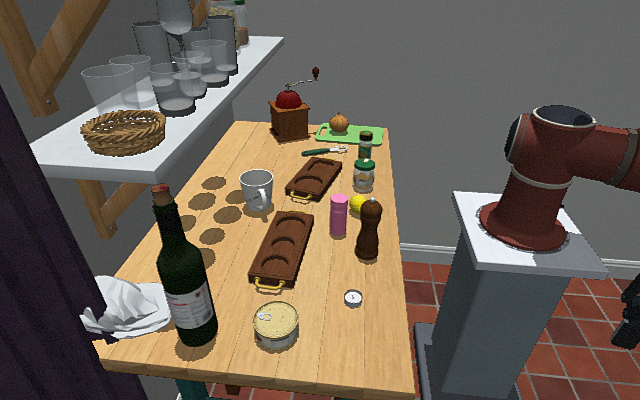

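The top view shows, along the front: tea light (200,245), mill (256,258), pink decoy (286,229), lemon (321,250), honey (376,256) and spice jar (445,258). The supper caddy is at (257,184) and the tea caddy at (378,200). The side view agrees.

Run:
```python
from h import *
d=load('top0');s=load('side0')
# caddies: dark walnut mask
def comps(img,box,f):
    u0,u1,v0,v1=box; m=np.zeros(img.shape[:2],np.uint8)
    hsv=cv2.cvtColor(img,cv2.COLOR_RGB2HSV)
    m[v0:v1,u0:u1]=(f(hsv)*255).astype(np.uint8)[v0:v1,u0:u1]
    return m
hsv=cv2.cvtColor(d['img'],cv2.COLOR_RGB2HSV)
for name,box in dict(supper=(205,310,155,215),tea=(330,428,165,235)).items():
    m=comps(d['img'],box,lambda h:(h[...,2]<115))
    m=cv2.morphologyEx(m,cv2.MORPH_OPEN,np.ones((9,9)))
    c=max(cv2.findContours(m,0,2)[0],key=cv2.contourArea)
    W=np.array([plane(d,*p[0],0.028)[:2] for p in c],np.float32)
    (cx,cy),wh,a=cv2.minAreaRect(W); b=cv2.boxPoints(((cx,cy),wh,a))
    e=[b[1]-b[0],b[2]-b[1]]; e=max(e,key=np.linalg.norm); e=e*np.sign(e[1])
    print(name,cx,cy,wh,'yaw',np.arctan2(-e[0],e[1]))
big=cv2.resize(d['img'][150:280,180:470],None,fx=2.75,fy=2.75,interpolation=cv2.INTER_CUBIC)
cv2.imwrite('pics/c1.png',big[:,:,::-1])
bs=cv2.resize(s['img'][110:310,240:400],None,fx=3,fy=3,interpolation=cv2.INTER_CUBIC)
cv2.imwrite('pics/c2.png',bs[:,:,::-1])
```

```text
supper 0.6148120164871216 0.1721193790435791 (0.24276499450206757, 0.1043238714337349) yaw -0.07028313
tea 0.5795636177062988 -0.2003391683101654 (0.08573446422815323, 0.12392130494117737) yaw 0.008325996
```

View pics/c1.png

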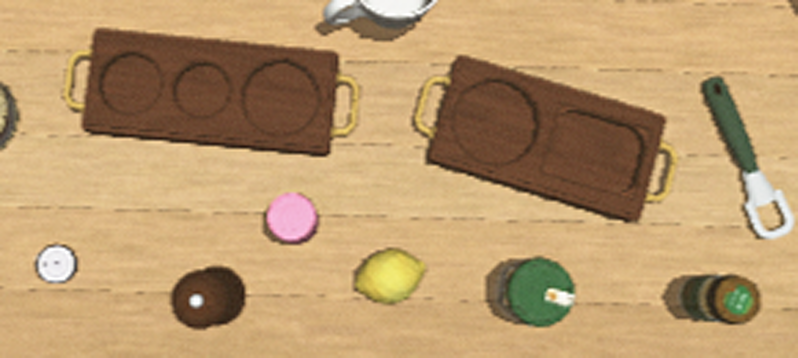

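View pics/c2.png

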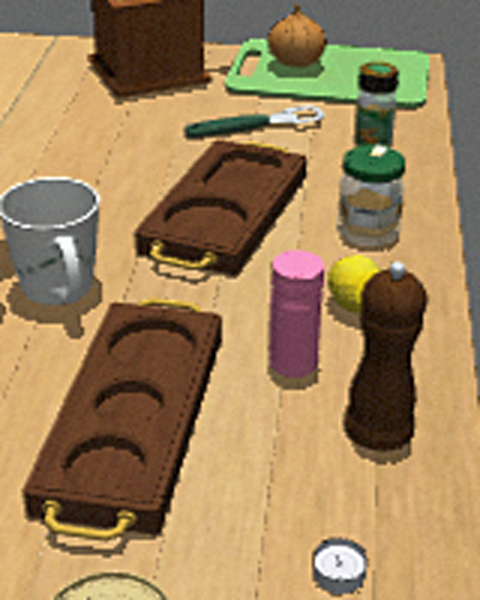

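Crops: the supper recesses (c1 px) are at (131,84), (202,90) and (281,97). The tea caddy's round recess is at (496,123) and its oblong one at (598,152). The handles give its long axis. The mill button is at (196,300), the honey lid at (541,291) and the spice cap at (738,299).

Run:
```python
from h import *
d=load('top0');s=load('side0')
C=lambda x,y:(180+(x-.0)/2.75-.3,150+y/2.75-.3)
def P(n,x,y,z): p=plane(d,*C(x,y),z); print(n,p.round(4),'side px',proj(s,p).round(1)); return p
a=[P('r',*q,.028) for q in[(131,84),(202,90),(281,97)]]
def fit(pts,ys):
    e=pts[0]-pts[-1]; yaw=np.arctan2(-e[0],e[1]); u=np.array([-np.sin(yaw),np.cos(yaw)])
    print('origin',np.mean([p[:2]-u*y for p,y in zip(pts,ys)],0),'yaw',yaw,'len',np.linalg.norm(e))
fit(a,[.080,.009,-.069])
b=[P('t',496,123,.028),P('t',597,151,.028)]; fit(b,[.054,-.05])
h=[P('handles',430,107,.02),P('h',664,171,.02)]; fit(h,[.12,-.12])
P('tealight',56,264,.016);P('mill',196,300,.16);P('honey',541,291,.084);P('spice',738,299,.105)
hsv=cv2.cvtColor(d['img'],cv2.COLOR_RGB2HSV);hs=cv2.cvtColor(s['img'],cv2.COLOR_RGB2HSV)
def blob(dd,H,box,f):
    u0,u1,v0,v1=box;m=np.zeros(H.shape[:2],np.uint8);m[v0:v1,u0:u1]=f(H[v0:v1,u0:u1])
    c=max(cv2.findContours(m,0,2)[0],key=cv2.contourArea);return c
c=blob(d,hsv,(300,345,235,268),lambda h:(abs(h[...,0].astype(int)-28)<6)&(h[...,1]>150)&(h[...,2]>90))
W=np.array([plane(d,*p[0],.025)[:2] for p in c],np.float32);print('lemon',cv2.minAreaRect(W),cv2.fitEllipse(W))
c=blob(d,hsv,(350,395,240,272),lambda h:(h[...,0]>55)&(h[...,0]<85)&(h[...,1]>80)); e=cv2.minEnclosingCircle(c);print('lid',e,plane(d,*e[0],.084))
c=blob(d,hsv,(190,212,236,256),lambda h:(h[...,1]<60)&(h[...,2]>130)); e=cv2.minEnclosingCircle(c);print('tl',e,plane(d,*e[0],.016))
# side checks
for n,b,f,z in[('lidS',(345,385,155,175),lambda h:(h[...,0]>55)&(h[...,0]<85)&(h[...,1]>80),.084)]:
    e=cv2.boundingRect(blob(s,hs,b,f));print(n,e,plane(s,e[0]+e[2]/2-.5,e[1]+e[3]/2-.5,z))
S=lambda x,y:(240+x/3-.3,110+y/3-.3)
print('side: tl',plane(s,*S(339,561),.016),'button',plane(s,*S(398,269),.16),'spicecap',plane(s,*S(379,71),.105),'pink',plane(s,*S(298,265),.105))
for n,q in dict(r1=(106,457),r2=(130,401),r3=(152,341),tround=(205,215)).items(): print(n,plane(s,*S(*q),.028))
```

```text
r [0.6207 0.2516 0.028 ] side px [275.2 262.5]
r [0.617  0.1816 0.028 ] side px [282.7 242.6]
r [0.6124 0.1034 0.028 ] side px [290.2 223.2]
origin [0.61634083 0.17222564] yaw -0.05572890252900467 len 0.14848147753532273
t [ 0.5931 -0.1109  0.028 ] side px [308.6 181.2]
t [ 0.5681 -0.2122  0.028 ] side px [320.3 165.8]
origin [ 0.58009277 -0.16348689] yaw -0.2422249818828361 len 0.10428153033184723
handles [ 0.6084 -0.0454  0.02  ] side px [300.5 194.7]
h [ 0.5509 -0.2818  0.02  ] side px [327.5 158.5]
origin [ 0.57968683 -0.16358609] yaw -0.2387069741998668 len 0.2432594190830997
tealight [0.4425 0.3165 0.016 ] side px [352.9 295.2]
mill [0.4154 0.1581 0.16  ] side px [371.5 197.2]
honey [ 0.4294 -0.1464  0.084 ] side px [364.1 162.6]
spice [ 0.4271 -0.3219  0.105 ] side px [365.8 132.5]
lemon ((0.4371495246887207, 0.011646457947790623), (0.04508110508322716, 0.020839141681790352), 5.381209373474121) ((0.43700167536735535, 0.005828308407217264), (0.028691669926047325, 0.03891001641750336), 71.9296875)
lid ((376.0, 256.0), 11.70479965209961) [ 0.42817539 -0.14534007  0.084     ]
tl ((199.5775909423828, 245.46551513671875), 7.0245819091796875) [0.44303989 0.31780664 0.016     ]
lidS (355, 155, 20, 16) [ 0.42808868 -0.1473301   0.084     ]
side: tl [0.44275618 0.32049265 0.016     ] button [0.41361242 0.16637969 0.16      ] spicecap [ 0.42623872 -0.31503764  0.105     ] pink [0.49010714 0.08693584 0.105     ]
r1 [0.62137223 0.25010823 0.028     ]
r2 [0.61563936 0.18427847 0.028     ]
r3 [0.61180177 0.10419094 0.028     ]
tround [ 0.59473862 -0.10970584  0.028     ]
```

>>> {"method": "step_arm", "body": {"targets": [{"travel": [0.443, -0.508, 0.033], "angular": [0, 0, -0.84], "gripper": 1}, {"travel": [0.443, -0.508, 0.033], "angular": [0, 0, -0.84], "gripper": 1}, {"travel": [0.443, -0.508, 0.033], "angular": [0, 0, -0.84], "gripper": 1}, {"travel": [0.443, -0.508, 0.033], "angular": [0, 0, -0.84], "gripper": 1}, {"travel": [0.443, -0.508, 0.033], "angular": [0, 0, -0.84], "gripper": 1}, {"travel": [0.443, -0.508, 0.033], "angular": [0, 0, -0.84], "gripper": 1}, {"travel": [0.443, -0.508, 0.033], "angular": [0, 0, -0.84], "gripper": 1}, {"travel": [0.443, -0.508, 0.033], "angular": [0, 0, -0.84], "gripper": 1}, {"travel": [0.443, -0.508, 0.033], "angular": [0, 0, -0.84], "gripper": 1}, {"travel": [0.443, -0.508, 0.033], "angular": [0, 0, -0.84], "gripper": 1}]}}

```text
t: 1.1
tool_pos: [0.4208, 0.2999, 0.2507]
tool_rot: [-1.384, -2.819, 0.001]
contact_force: [-0.7, 0.9, 0.7]
opening: 0.0856
grip_force: 0.0
```

>>> {"method": "step_arm", "body": {"targets": [{"travel": [0.01, -1, 0], "angular": [0, 0, -0.838], "gripper": 1}, {"travel": [0.01, -1, 0], "angular": [0, 0, -0.838], "gripper": 1}, {"travel": [0.01, -1, 0], "angular": [0, 0, -0.838], "gripper": 1}, {"travel": [0.01, -1, 0], "angular": [0, 0, -0.838], "gripper": 1}, {"travel": [0.01, -1, 0], "angular": [0, 0, -0.838], "gripper": 1}, {"travel": [0.01, -1, 0], "angular": [0, 0, -0.838], "gripper": 1}, {"travel": [0.01, -1, 0], "angular": [0, 0, -0.838], "gripper": 1}, {"travel": [0.01, -1, 0], "angular": [0, 0, -0.838], "gripper": 1}, {"travel": [0.01, -1, 0], "angular": [0, 0, -0.838], "gripper": 1}, {"travel": [0.01, -1, 0], "angular": [0, 0, -0.838], "gripper": 1}]}}

```text
t: 2.1
tool_pos: [0.4255, -0.1994, 0.2509]
tool_rot: [-2.215, -2.228, -0.001]
contact_force: [1.4, -0.2, -0.4]
opening: 0.0855
grip_force: 0.0
```

Run:
```python
from h import *
d=grab('wrist','w1'); print(ctrl.get_obs()['tool_pos'],ctrl.get_obs()['tool_rot'],ray(d,d['cx'],d['cy']),d['fx'])
for P in[(.427,-.319,.105),(.4285,-.146,.084)]: print(proj(d,P))
```

```text
[ 0.42489156 -0.20575988  0.25072253] [ 2.22011039  2.21893987 -0.00608511] (array([ 0.42656462, -0.11460387,  0.39339768]), array([ 0.00209975, -0.32486554, -0.94575788])) 275.9700579632766
[319.93144835 280.24775408]
[322.08290922 134.65674088]
```

View pics/w1.png

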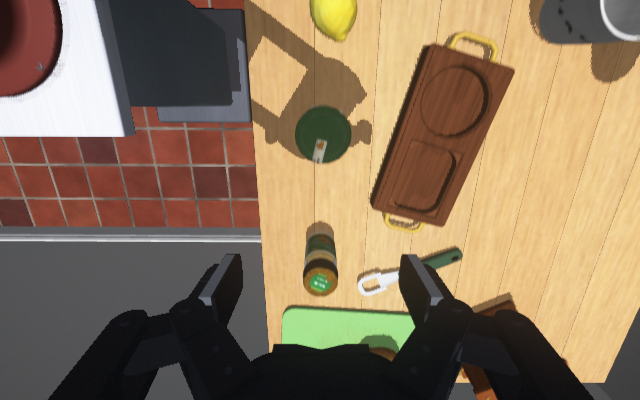

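The wrist view shows the spice cap at (320,279) and the honey lid at (323,135), both as predicted. Positions confirmed.

>>> {"method": "step_arm", "body": {"targets": [{"travel": [0.002, -0.19, 0], "angular": [0, 0, 0], "gripper": 1}, {"travel": [0.002, -0.19, 0], "angular": [0, 0, 0], "gripper": 1}, {"travel": [0.002, -0.19, 0], "angular": [0, 0, 0], "gripper": 1}, {"travel": [0.002, -0.19, 0], "angular": [0, 0, 0], "gripper": 1}, {"travel": [0.002, -0.19, -0.15], "angular": [0, 0, 0], "gripper": 1}, {"travel": [0.002, -0.19, -0.15], "angular": [0, 0, 0], "gripper": 1}, {"travel": [0.002, -0.19, -0.15], "angular": [0, 0, 0], "gripper": 1}, {"travel": [0.002, -0.19, -0.15], "angular": [0, 0, 0], "gripper": 1}]}}

```text
t: 2.95
tool_pos: [0.4269, -0.3113, 0.1612]
tool_rot: [-2.214, -2.226, -0.001]
contact_force: [-0.8, -1.4, 1.1]
opening: 0.0852
grip_force: 0.0
```

>>> {"method": "step_arm", "body": {"targets": [{"travel": [0, -0.012, -0.168], "angular": [0, 0, 0], "gripper": 1}, {"travel": [0, -0.012, -0.168], "angular": [0, 0, 0], "gripper": 1}, {"travel": [0, -0.012, -0.168], "angular": [0, 0, 0], "gripper": 1}, {"travel": [0, -0.012, -0.168], "angular": [0, 0, 0], "gripper": 1}, {"travel": [0, -0.012, -0.168], "angular": [0, 0, 0], "gripper": 0}, {"travel": [0, -0.012, -0.168], "angular": [0, 0, 0], "gripper": 0}, {"travel": [0, -0.012, -0.168], "angular": [0, 0, 0], "gripper": 0}, {"travel": [0, -0.012, -0.168], "angular": [0, 0, 0], "gripper": 0}, {"travel": [0, -0.012, -0.168], "angular": [0, 0, 0], "gripper": 0}, {"travel": [0, -0.012, -0.168], "angular": [0, 0, 0], "gripper": 0}], "squeeze": 30}}

```text
t: 3.95
tool_pos: [0.4275, -0.3218, 0.0632]
tool_rot: [2.215, 2.222, -0.001]
contact_force: [-1.7, 0.6, 6.7]
opening: 0.0438
grip_force: 29.6
```

>>> {"method": "step_arm", "body": {"targets": [{"travel": [0, 0, 0.26], "angular": [0, 0, 0], "gripper": 0}, {"travel": [0, 0, 0.26], "angular": [0, 0, 0], "gripper": 0}, {"travel": [0, 0, 0.26], "angular": [0, 0, 0], "gripper": 0}, {"travel": [0.3225, 0.955, 0.26], "angular": [0, 0, -0.076], "gripper": 0}, {"travel": [0.3225, 0.955, 0.26], "angular": [0, 0, -0.076], "gripper": 0}, {"travel": [0.3225, 0.955, 0.26], "angular": [0, 0, -0.076], "gripper": 0}, {"travel": [0.3225, 0.955, 0.26], "angular": [0, 0, -0.076], "gripper": 0}, {"travel": [0.3225, 0.955, 0.26], "angular": [0, 0, -0.076], "gripper": 0}, {"travel": [0.3225, 0.955, 0.26], "angular": [0, 0, -0.076], "gripper": 0}, {"travel": [0.3225, 0.955, 0.26], "angular": [0, 0, -0.076], "gripper": 0}]}}

```text
t: 4.95
tool_pos: [0.5389, 0.0133, 0.2148]
tool_rot: [2.282, 2.157, 0.002]
contact_force: [0.7, -0.1, -0.5]
opening: 0.0436
grip_force: 31.2
```

>>> {"method": "step_arm", "body": {"targets": [{"travel": [0.137, 0.398, 0], "angular": [0, 0, 0], "gripper": 0}, {"travel": [0.137, 0.398, 0], "angular": [0, 0, 0], "gripper": 0}, {"travel": [0.137, 0.398, 0], "angular": [0, 0, 0], "gripper": 0}, {"travel": [0.137, 0.398, 0], "angular": [0, 0, 0], "gripper": 0}, {"travel": [0.137, 0.398, 0], "angular": [0, 0, 0], "gripper": 0}, {"travel": [0.137, 0.398, 0], "angular": [0, 0, 0], "gripper": 0}, {"travel": [0.137, 0.398, 0], "angular": [0, 0, 0], "gripper": 0}, {"travel": [0.137, 0.398, 0], "angular": [0, 0, 0], "gripper": 0}]}}

```text
t: 5.75
tool_pos: [0.6205, 0.2492, 0.214]
tool_rot: [2.284, 2.157, -0.001]
contact_force: [0.3, 0.3, -0.8]
opening: 0.0434
grip_force: 31.2
```

Run:
```python
from h import *
for _ in range(3):
    d=grab('wrist','w2');o=ctrl.get_obs(); print(o['tool_pos'],o['tool_rot'])
for P in[(.621,.252,.028),(.617,.181,.028),(.612,.103,.028)]: print(proj(d,P))
```

```text
[0.62053075 0.24881009 0.21410031] [ 2.28454427e+00  2.15603626e+00 -1.75283711e-04]
[0.6205661  0.24861271 0.21416102] [2.28498627e+00 2.15558429e+00 6.03379146e-05]
[0.62060511 0.24861282 0.21418659] [2.28506712e+00 2.15548016e+00 3.27455646e-04]
[319.49945836 174.77391596]
[319.67894905 227.82629104]
[319.41890467 278.7895243 ]
```

View pics/w2.png

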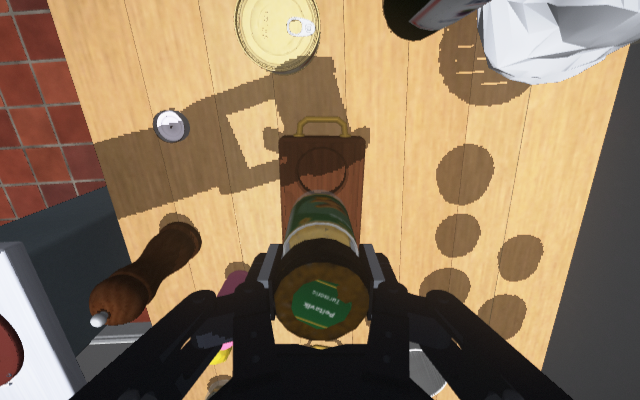

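The recess is at (322,170) px, against a predicted (319.5,175), so I'll nudge by about 1.5 mm in x and 4 mm in y. The jar hangs upright.

>>> {"method": "step_arm", "body": {"targets": [{"travel": [0.0025, 0.0075, -0.08], "angular": [0, 0, 0], "gripper": 0}, {"travel": [0.0025, 0.0075, -0.15], "angular": [0, 0, 0], "gripper": 0}, {"travel": [0.0025, 0.0075, -0.19], "angular": [0, 0, 0], "gripper": 0}, {"travel": [0.0025, 0.0075, -0.205], "angular": [0, 0, 0], "gripper": 0}, {"travel": [0.0025, 0.0075, -0.215], "angular": [0, 0, 0], "gripper": 0}, {"travel": [0.0025, 0.0075, -0.22], "angular": [0, 0, 0], "gripper": 0}, {"travel": [0.0025, 0.0075, -0.224], "angular": [0, 0, 0], "gripper": 0}, {"travel": [0.0025, 0.0075, -0.227], "angular": [0, 0, 0], "gripper": 0}, {"travel": [0.0025, 0.0075, -0.227], "angular": [0, 0, 0], "gripper": 0}]}}

```text
t: 6.8
tool_pos: [0.6226, 0.2546, 0.0784]
tool_rot: [2.283, 2.157, 0.002]
contact_force: [0.9, 1.3, -1.6]
opening: 0.0436
grip_force: 31.2
```

>>> {"method": "step_arm", "body": {"targets": [{"travel": [0, 0, -0.002], "angular": [0, 0, 0], "gripper": 0}, {"travel": [0, 0, -0.004], "angular": [0, 0, 0], "gripper": 0}, {"travel": [0, 0, -0.004], "angular": [0, 0, 0], "gripper": 0}]}}

```text
t: 7.1
tool_pos: [0.6228, 0.2549, 0.0773]
tool_rot: [2.283, 2.158, 0.002]
contact_force: [-3.0, -0.6, 5.3]
opening: 0.0434
grip_force: 32.0
```

>>> {"method": "step_arm", "body": {"targets": [{"travel": [0, 0, 0], "angular": [0, 0, 0], "gripper": 0.75}, {"travel": [0, 0, 0], "angular": [0, 0, 0], "gripper": 0.75}, {"travel": [0, 0, 0], "angular": [0, 0, 0], "gripper": 0.75}, {"travel": [0, 0, 0], "angular": [0, 0, 0], "gripper": 0.75}, {"travel": [0, 0, 0.1], "angular": [0, 0, 0], "gripper": 0.75}, {"travel": [0, 0, 0.2], "angular": [0, 0, 0], "gripper": 0.75}, {"travel": [0, 0, 0.2], "angular": [0, 0, 0], "gripper": 0.75}, {"travel": [0, 0, 0.2], "angular": [0, 0, 0], "gripper": 0.75}]}}

```text
t: 7.9
tool_pos: [0.6248, 0.2553, 0.2012]
tool_rot: [2.28, 2.155, 0.013]
contact_force: [0.7, -0.2, 0.4]
opening: 0.0643
grip_force: 0.0
```

>>> {"method": "step_arm", "body": {"targets": [{"travel": [-0.303, 0.104, 0], "angular": [0, 0, 0], "gripper": 0.75}, {"travel": [-0.303, 0.104, 0], "angular": [0, 0, 0], "gripper": 0.75}, {"travel": [-0.303, 0.104, 0], "angular": [0, 0, 0], "gripper": 0.75}, {"travel": [-0.303, 0.104, -0.1], "angular": [0, 0, 0], "gripper": 0.75}, {"travel": [-0.303, 0.104, -0.15], "angular": [0, 0, 0], "gripper": 0.75}, {"travel": [-0.303, 0.104, -0.15], "angular": [0, 0, 0], "gripper": 0.75}, {"travel": [-0.303, 0.104, -0.15], "angular": [0, 0, 0], "gripper": 0.75}, {"travel": [-0.303, 0.104, -0.15], "angular": [0, 0, 0], "gripper": 0.75}]}}

```text
t: 8.7
tool_pos: [0.4427, 0.3174, 0.1076]
tool_rot: [2.283, 2.156, 0.006]
contact_force: [0.5, 0.6, -0.9]
opening: 0.064
grip_force: 0.0
```

Run:
```python
from h import *
d=grab('wrist','w3');o=ctrl.get_obs(); print(o['tool_pos'],o['tool_rot'])
p=proj(d,(.443,.3175,.016));print(p)
# tea light: bright low-sat blob near prediction
h=cv2.cvtColor(d['img'],cv2.COLOR_RGB2HSV);m=((h[...,1]<50)&(h[...,2]>120)).astype(np.uint8)
k=np.zeros_like(m);u,v=p.astype(int);k[v-45:v+45,u-45:u+45]=1
c=max(cv2.findContours(m&k,0,2)[0],key=cv2.contourArea);e=cv2.fitEllipse(c);print(e,plane(d,*e[0],.014))
g=grab('side','s2')
t=grab('top','t2')
cv2.imwrite('pics/c3.png',np.hstack([cv2.resize(d['img'],(480,300)),cv2.resize(g['img'][180:330,220:380],(320,300))])[:,:,::-1])
```

```text
[0.44315391 0.31752596 0.10820449] [2.28337753 2.15554461 0.0075337 ]
[318.92676088 203.83715223]
((319.4391784667969, 199.98593139648438), (34.507720947265625, 37.54530715942383), 83.72048950195312) [0.4436349  0.32045173 0.014     ]
```

View pics/c3.png

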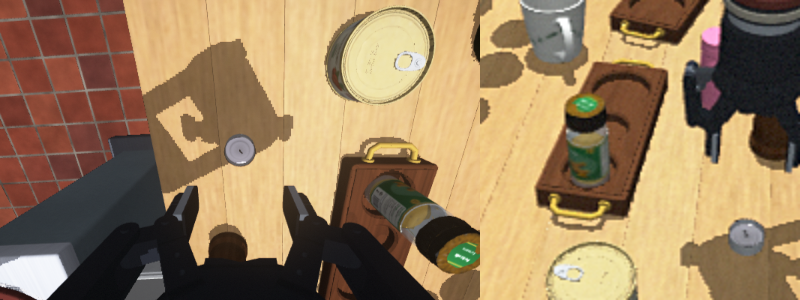

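The spice jar is seated upright. The tea light is at (0.4435, 0.319).

>>> {"method": "step_arm", "body": {"targets": [{"travel": [0.001, 0.003, -0.08], "angular": [0, 0, 0], "gripper": 0.75}, {"travel": [0.001, 0.003, -0.15], "angular": [0, 0, 0], "gripper": 0.75}, {"travel": [0.001, 0.003, -0.17], "angular": [0, 0, 0], "gripper": 0.75}, {"travel": [0.001, 0.003, -0.17], "angular": [0, 0, 0], "gripper": 0.75}, {"travel": [0.001, 0.003, -0.17], "angular": [0, 0, 0], "gripper": 0}, {"travel": [0.001, 0.003, -0.17], "angular": [0, 0, 0], "gripper": 0}, {"travel": [0.001, 0.003, -0.17], "angular": [0, 0, 0], "gripper": 0}, {"travel": [0.001, 0.003, -0.17], "angular": [0, 0, 0], "gripper": 0}, {"travel": [0.001, 0.003, -0.17], "angular": [0, 0, 0], "gripper": 0}, {"travel": [0.001, 0.003, -0.17], "angular": [0, 0, 0], "gripper": 0}], "squeeze": 20}}

```text
t: 9.85
tool_pos: [0.4433, 0.3198, 0.0062]
tool_rot: [2.282, 2.157, 0.008]
contact_force: [0.0, -1.1, 6.9]
opening: 0.0365
grip_force: 20.1
```

>>> {"method": "step_arm", "body": {"targets": [{"travel": [0, 0, 0.08], "angular": [0, 0, 0], "gripper": 0}, {"travel": [0, 0, 0.16], "angular": [0, 0, 0], "gripper": 0}, {"travel": [0, -0.1, 0.25], "angular": [0, 0, 0], "gripper": 0}, {"travel": [0.291, -0.228, 0.25], "angular": [0, 0, 0], "gripper": 0}, {"travel": [0.291, -0.228, 0.25], "angular": [0, 0, 0], "gripper": 0}, {"travel": [0.291, -0.228, 0.25], "angular": [0, 0, 0], "gripper": 0}, {"travel": [0.291, -0.228, 0.25], "angular": [0, 0, 0], "gripper": 0}, {"travel": [0.291, -0.228, 0.25], "angular": [0, 0, 0], "gripper": 0}, {"travel": [0.291, -0.228, 0.25], "angular": [0, 0, 0], "gripper": 0}]}}

```text
t: 10.75
tool_pos: [0.6164, 0.1812, 0.1538]
tool_rot: [2.285, 2.156, 0.001]
contact_force: [0.0, 1.3, -0.3]
opening: 0.0366
grip_force: 20.4
```

Run:
```python
from h import *
d=grab('wrist','w4');o=ctrl.get_obs(); print(o['tool_pos'],o['tool_rot'],o['opening'])
for P in[(.623,.254,.119),(.618,.183,.028),(.612,.103,.028)]: print(proj(d,P))
```

```text
[0.61526161 0.18201226 0.15336914] [-2.28346590e+00 -2.15687179e+00 -1.07885419e-04] 0.03592549388330837
[321.87046514 124.56639963]
[320.51393474 190.68578501]
[319.33627721 259.6489127 ]
```

View pics/w4.png

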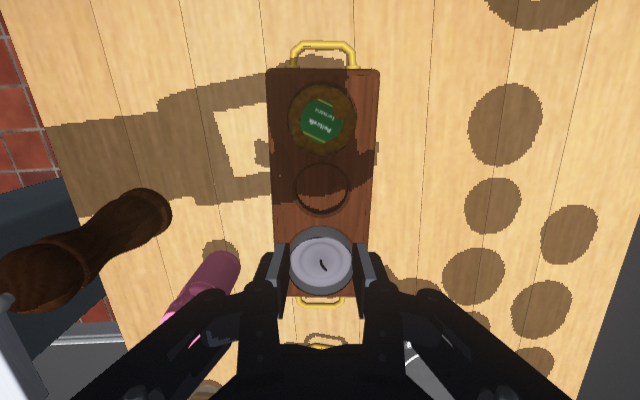

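The middle recess is at (322,189), so about (0.6195, 0.184).

>>> {"method": "step_arm", "body": {"targets": [{"travel": [0.006, 0.003, 0], "angular": [0, 0, 0], "gripper": 0}, {"travel": [0.006, 0.003, -0.08], "angular": [0, 0, 0], "gripper": 0}, {"travel": [0.006, 0.003, -0.15], "angular": [0, 0, 0], "gripper": 0}, {"travel": [0.006, 0.003, -0.185], "angular": [0, 0, 0], "gripper": 0}, {"travel": [0.006, 0.003, -0.2], "angular": [0, 0, 0], "gripper": 0}, {"travel": [0.006, 0.003, -0.207], "angular": [0, 0, 0], "gripper": 0}, {"travel": [0.006, 0.003, -0.212], "angular": [0, 0, 0], "gripper": 0}, {"travel": [0.006, 0.003, -0.212], "angular": [0, 0, 0], "gripper": 0}]}}

```text
t: 11.6
tool_pos: [0.6201, 0.1842, 0.0275]
tool_rot: [2.282, 2.157, 0.003]
contact_force: [-0.4, 0.6, -0.8]
opening: 0.0364
grip_force: 20.4
```

>>> {"method": "step_arm", "body": {"targets": [{"travel": [0, 0, -0.003], "angular": [0, 0, 0], "gripper": 0}, {"travel": [0, 0, -0.005], "angular": [0, 0, 0], "gripper": 0}, {"travel": [0, 0, -0.007], "angular": [0, 0, 0], "gripper": 0}, {"travel": [0, 0, -0.007], "angular": [0, 0, 0], "gripper": 0}]}}

```text
t: 12.0
tool_pos: [0.6209, 0.1841, 0.0266]
tool_rot: [2.282, 2.157, 0.004]
contact_force: [-8.7, -2.4, 16.0]
opening: 0.0363
grip_force: 30.8
```

>>> {"method": "step_arm", "body": {"targets": [{"travel": [0, 0, 0.006], "angular": [0, 0, 0], "gripper": 0}, {"travel": [0, 0, 0.006], "angular": [0, 0, 0], "gripper": 0.65}, {"travel": [0, 0, 0.006], "angular": [0, 0, 0], "gripper": 0.65}, {"travel": [0, 0, 0.006], "angular": [0, 0, 0], "gripper": 0.65}, {"travel": [0, 0, 0.006], "angular": [0, 0, 0], "gripper": 0.65}, {"travel": [0, 0, 0.1], "angular": [0, 0, 0], "gripper": 0.65}, {"travel": [0, 0, 0.2], "angular": [0, 0, 0], "gripper": 0.65}, {"travel": [0, 0, 0.28], "angular": [0, 0, 0], "gripper": 1}, {"travel": [0, 0, 0.28], "angular": [0, 0, 0], "gripper": 1}, {"travel": [0, 0, 0.28], "angular": [0, 0, 0], "gripper": 1}]}}

```text
t: 13.0
tool_pos: [0.6213, 0.1841, 0.1941]
tool_rot: [2.28, 2.155, 0.01]
contact_force: [0.3, 1.1, -0.0]
opening: 0.0856
grip_force: 0.0
```

Run:
```python
from h import *
d=grab('wrist','w5');o=ctrl.get_obs(); print(o['tool_pos'],o['tool_rot'],o['opening'])
s=grab('side','s5')
for P in[(.6195,.184,.03),(.4145,.160,.16),(.612,.104,.028)]: print(proj(d,P))
cv2.imwrite('pics/c5.png',np.hstack([cv2.resize(d['img'],(480,300)),cv2.resize(s['img'][180:330,220:380],(320,300))])[:,:,::-1])
```

```text
[0.61962645 0.18377558 0.19051657] [2.28265126 2.15702708 0.00248295] 0.0854449037946024
[316.7029418  182.70390252]
[ 41.82119603 276.32451885]
[314.6411635  244.20594768]
```

View pics/c5.png

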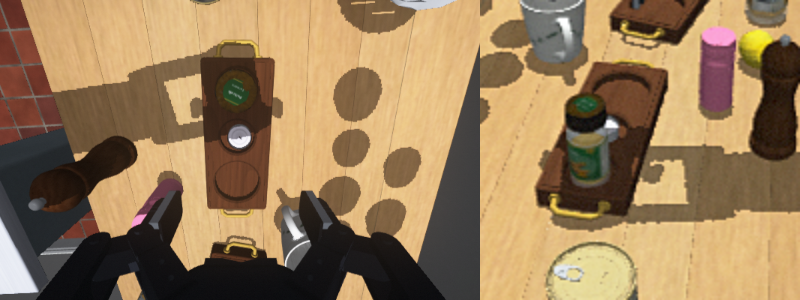

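The tea light is in the middle recess. Now the mill.

>>> {"method": "step_arm", "body": {"targets": [{"travel": [-0.05, 0, 0.083], "angular": [0, 0, 0], "gripper": 1}, {"travel": [-0.339, -0.04, 0.083], "angular": [0, 0, 0], "gripper": 1}, {"travel": [-0.339, -0.04, 0.083], "angular": [0, 0, 0], "gripper": 1}, {"travel": [-0.339, -0.04, 0.083], "angular": [0, 0, 0], "gripper": 1}, {"travel": [-0.339, -0.04, 0.083], "angular": [0, 0, 0], "gripper": 1}, {"travel": [-0.339, -0.04, 0.083], "angular": [0, 0, 0], "gripper": 1}, {"travel": [-0.339, -0.04, 0.083], "angular": [0, 0, 0], "gripper": 1}]}}

```text
t: 13.8
tool_pos: [0.4148, 0.1595, 0.2371]
tool_rot: [-2.282, -2.157, 0.004]
contact_force: [0.4, -0.6, 0.4]
opening: 0.0854
grip_force: 0.0
```

Run:
```python
from h import *
d=grab('wrist','w6');o=ctrl.get_obs(); print(o['tool_pos'],o['tool_rot'],o['opening'])
p=proj(d,(.4145,.160,.158));print(p)
h=cv2.cvtColor(d['img'],cv2.COLOR_RGB2HSV);m=((h[...,1]<60)&(h[...,2]>70)).astype(np.uint8)
k=np.zeros_like(m);u,v=p.astype(int);k[v-40:v+40,u-40:u+40]=1
for c in cv2.findContours(m&k,0,2)[0]:
    if cv2.contourArea(c)>15:
        e=cv2.minEnclosingCircle(c);print(e,plane(d,*e[0],.156))
w=load('w5')
cv2.imwrite('pics/c6.png',np.hstack([cv2.resize(d['img'],(480,300)),cv2.resize(w['img'][140:230,270:366],(320,300),interpolation=2)])[:,:,::-1])
```

```text
[0.41547001 0.15957473 0.23759937] [-2.28236562 -2.15659089  0.00395275] 0.08536508296707
[318.73769965 208.19533536]
((318.68182373046875, 206.89393615722656), 6.949504375457764) [0.41445821 0.16044311 0.156     ]
```

View pics/c6.png

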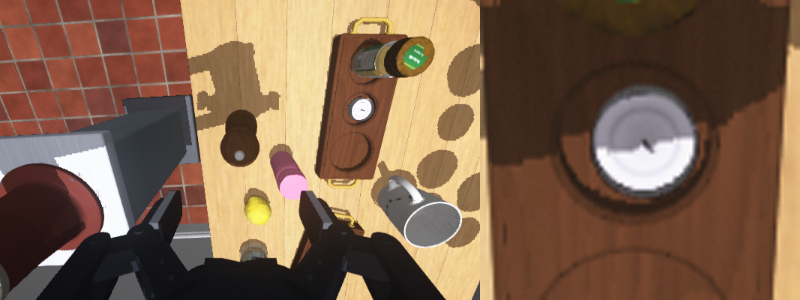

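>>> {"method": "step_arm", "body": {"targets": [{"travel": [-0.001, 0.0015, -0.08], "angular": [0, 0, 0], "gripper": 1}, {"travel": [-0.001, 0.0015, -0.15], "angular": [0, 0, 0], "gripper": 1}, {"travel": [-0.001, 0.0015, -0.213], "angular": [0, 0, 0], "gripper": 1}, {"travel": [-0.001, 0.0015, -0.213], "angular": [0, 0, 0], "gripper": 1}, {"travel": [-0.001, 0.0015, -0.213], "angular": [0, 0, 0], "gripper": 0}, {"travel": [-0.001, 0.0015, -0.213], "angular": [0, 0, 0], "gripper": 0}, {"travel": [-0.001, 0.0015, -0.213], "angular": [0, 0, 0], "gripper": 0}, {"travel": [-0.001, 0.0015, -0.213], "angular": [0, 0, 0], "gripper": 0}, {"travel": [-0.001, 0.0015, -0.213], "angular": [0, 0, 0], "gripper": 0}, {"travel": [-0.001, 0.0015, -0.213], "angular": [0, 0, 0], "gripper": 0}], "squeeze": 40}}

```text
t: 14.85
tool_pos: [0.4171, 0.1612, 0.115]
tool_rot: [2.282, 2.156, 0.007]
contact_force: [-2.0, 0.9, 4.9]
opening: 0.0464
grip_force: 40.7
```

>>> {"method": "step_arm", "body": {"targets": [{"travel": [0, 0, 0.0], "angular": [0, 0, 0], "gripper": 0}, {"travel": [0, 0, 0.02], "angular": [0, 0, 0], "gripper": 0}, {"travel": [0, 0, 0.06], "angular": [0, 0, 0], "gripper": 0}, {"travel": [0, 0, 0.1], "angular": [0, 0, 0], "gripper": 0}, {"travel": [0, 0, 0.15], "angular": [0, 0, 0], "gripper": 0}, {"travel": [0, 0, 0.23], "angular": [0, 0, 0], "gripper": 0}, {"travel": [0, 0, 0.23], "angular": [0, 0, 0], "gripper": 0}, {"travel": [0, 0, 0.23], "angular": [0, 0, 0], "gripper": 0}]}}

```text
t: 15.65
tool_pos: [0.416, 0.1607, 0.2522]
tool_rot: [2.282, 2.156, 0.006]
contact_force: [-0.5, -0.0, -2.8]
opening: 0.0465
grip_force: 41.7
```

Run:
```python
from h import *
d=grab('wrist','w7');s=grab('side','s7');t=grab('top','t7');o=ctrl.get_obs(); print(o['tool_pos'],o['tool_rot'],o['opening'],o['contact_force'])
cv2.imwrite('pics/c7.png',np.hstack([cv2.resize(d['img'],(480,300)),cv2.resize(s['img'][80:280,290:450],(320,400))[:300]])[:,:,::-1])
```

```text
[0.41423148 0.16037678 0.24807144] [-2.28231286 -2.15662465  0.00402542] 0.04609515278369644 [-0.40822624 -0.13997914 -1.82242386]
```

View pics/c7.png

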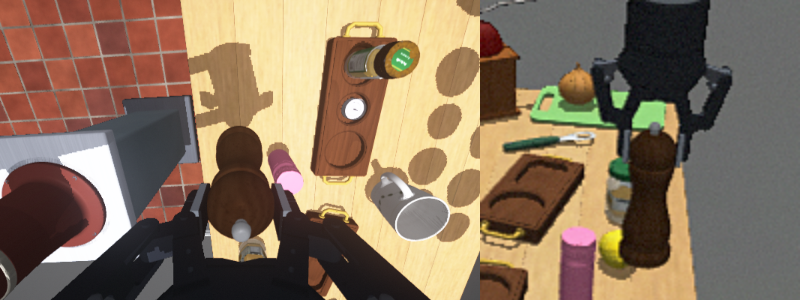

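The mill is held upright.

>>> {"method": "step_arm", "body": {"targets": [{"travel": [0.05, -0.015, 0.01], "angular": [0, 0, 0], "gripper": 0}, {"travel": [0.12, -0.035, 0.01], "angular": [0, 0, 0], "gripper": 0}, {"travel": [0.19, -0.055, 0.01], "angular": [0, 0, 0], "gripper": 0}, {"travel": [0.26, -0.075, 0.01], "angular": [0, 0, 0], "gripper": 0}, {"travel": [0.31, -0.085, 0.01], "angular": [0, 0, 0], "gripper": 0}, {"travel": [0.333, -0.089, 0.01], "angular": [0, 0, 0], "gripper": 0}, {"travel": [0.333, -0.089, 0.01], "angular": [0, 0, 0], "gripper": 0}, {"travel": [0.333, -0.089, 0.01], "angular": [0, 0, 0], "gripper": 0}]}}

```text
t: 16.6
tool_pos: [0.6139, 0.1072, 0.2538]
tool_rot: [-2.282, -2.156, 0.004]
contact_force: [0.9, 1.0, -1.8]
opening: 0.0466
grip_force: 42.2
```

Run:
```python
from h import *
d=grab('wrist','w8');s=grab('side','s8');o=ctrl.get_obs(); print(o['tool_pos'],o['tool_rot'],o['opening'])
for P in[(.6195,.184,.03),(.614,.107,.028)]: print(proj(d,P))
cv2.imwrite('pics/c8.png',np.hstack([cv2.resize(d['img'],(480,300)),cv2.resize(s['img'][80:280,220:380],(320,400))[100:]])[:,:,::-1])
```

```text
[0.61384124 0.10750035 0.25490332] [-2.28198563e+00 -2.15741930e+00  2.08146160e-03] 0.04620758005320657
[321.01878096 110.814833  ]
[320.16755169 170.27757461]
```

View pics/c8.png

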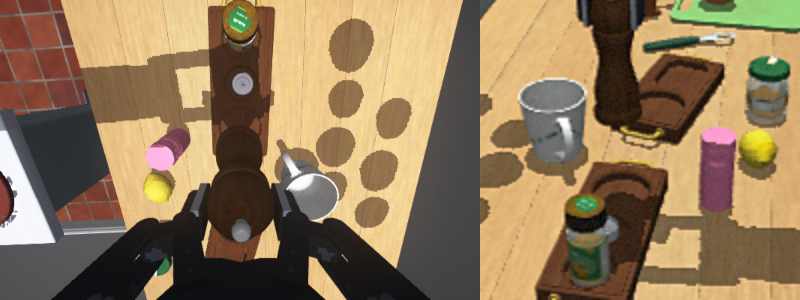

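>>> {"method": "step_arm", "body": {"targets": [{"travel": [0, 0, -0.06], "angular": [0, 0, 0], "gripper": 0}, {"travel": [0, 0, -0.12], "angular": [0, 0, 0], "gripper": 0}, {"travel": [0, 0, -0.165], "angular": [0, 0, 0], "gripper": 0}, {"travel": [0, 0, -0.185], "angular": [0, 0, 0], "gripper": 0}, {"travel": [0, 0, -0.195], "angular": [0, 0, 0], "gripper": 0}, {"travel": [0, 0, -0.202], "angular": [0, 0, 0], "gripper": 0}, {"travel": [0, 0, -0.206], "angular": [0, 0, 0], "gripper": 0}, {"travel": [0, 0, -0.21], "angular": [0, 0, 0], "gripper": 0}, {"travel": [0, 0, -0.21], "angular": [0, 0, 0], "gripper": 0}]}}

```text
t: 17.6
tool_pos: [0.6154, 0.1072, 0.1305]
tool_rot: [2.283, 2.157, 0.001]
contact_force: [0.7, 0.0, -1.4]
opening: 0.0463
grip_force: 42.2
```

>>> {"method": "step_arm", "body": {"targets": [{"travel": [0, 0, -0.003], "angular": [0, 0, 0], "gripper": 0}, {"travel": [0, 0, -0.006], "angular": [0, 0, 0], "gripper": 0}, {"travel": [0, 0, -0.006], "angular": [0, 0, 0], "gripper": 0}]}}

```text
t: 17.9
tool_pos: [0.616, 0.1072, 0.1291]
tool_rot: [2.282, 2.157, 0.003]
contact_force: [-2.9, 0.0, 6.9]
opening: 0.0461
grip_force: 43.0
```

>>> {"method": "step_arm", "body": {"targets": [{"travel": [0, 0, 0], "angular": [0, 0, 0], "gripper": 0.9}, {"travel": [0, 0, 0], "angular": [0, 0, 0], "gripper": 0.9}, {"travel": [0, 0, 0], "angular": [0, 0, 0], "gripper": 0.9}, {"travel": [0, 0, 0], "angular": [0, 0, 0], "gripper": 0.9}, {"travel": [0, 0, 0], "angular": [0, 0, 0], "gripper": 0.9}, {"travel": [0, 0, 0.08], "angular": [0, 0, 0], "gripper": 0.9}, {"travel": [0, 0, 0.16], "angular": [0, 0, 0], "gripper": 1}, {"travel": [0, 0, 0.22], "angular": [0, 0, 0], "gripper": 1}, {"travel": [0, 0, 0.22], "angular": [0, 0, 0], "gripper": 1}]}}

```text
t: 18.8
tool_pos: [0.6182, 0.1074, 0.2666]
tool_rot: [2.277, 2.152, 0.016]
contact_force: [-0.2, 0.5, 0.2]
opening: 0.0857
grip_force: 0.0
```

>>> {"method": "step_arm", "body": {"targets": [{"travel": [-0.311, -0.422, 0], "angular": [0, 0, 0], "gripper": 1}, {"travel": [-0.311, -0.422, 0], "angular": [0, 0, 0], "gripper": 1}, {"travel": [-0.311, -0.422, 0], "angular": [0, 0, 0], "gripper": 1}, {"travel": [-0.311, -0.422, 0], "angular": [0, 0, 0], "gripper": 1}, {"travel": [-0.311, -0.422, 0], "angular": [0, 0, 0], "gripper": 1}, {"travel": [-0.311, -0.422, 0], "angular": [0, 0, 0], "gripper": 1}, {"travel": [-0.311, -0.422, -0.14], "angular": [0, 0, 0], "gripper": 1}, {"travel": [-0.311, -0.422, -0.14], "angular": [0, 0, 0], "gripper": 1}, {"travel": [-0.311, -0.422, -0.14], "angular": [0, 0, 0], "gripper": 1}, {"travel": [-0.311, -0.422, -0.14], "angular": [0, 0, 0], "gripper": 1}]}}

```text
t: 19.8
tool_pos: [0.4281, -0.1458, 0.174]
tool_rot: [-2.283, -2.157, 0.0]
contact_force: [0.4, -0.7, 0.3]
opening: 0.0853
grip_force: 0.0
```

Run:
```python
from h import *
d=grab('wrist','w9');s=grab('side','s9');o=ctrl.get_obs(); print(o['tool_pos'],o['tool_rot'],o['opening'])
p=proj(d,(.4285,-.146,.084));print(p)
h=cv2.cvtColor(d['img'],cv2.COLOR_RGB2HSV)
m=((h[...,0]>50)&(h[...,0]<90)&(h[...,1]>80)).astype(np.uint8);k=np.zeros_like(m);u,v=p.astype(int);k[v-75:v+75,u-75:u+75]=1
c=max(cv2.findContours(m&k,0,2)[0],key=cv2.contourArea);e=cv2.fitEllipse(cv2.convexHull(c));print(e,plane(d,*e[0],.083))
# lemon (ray plane 25mm)
m=((abs(h[...,0].astype(int)-28)<7)&(h[...,1]>130)&(h[...,2]>60)).astype(np.uint8)
cs=cv2.findContours(m,0,2)[0];c=max(cs,key=cv2.contourArea)
W=np.array([plane(d,*q[0],.025)[:2] for q in c],np.float32);print(cv2.boundingRect(c),cv2.fitEllipse(W))
cv2.imwrite('pics/c9.png',np.hstack([cv2.resize(d['img'],(480,300)),cv2.resize(s['img'][150:300,220:380],(320,300))])[:,:,::-1])
```

```text
[ 0.42984607 -0.14621922  0.17654955] [2.28008495e+00 2.15638616e+00 1.95532382e-03] 0.08528010124707812
[319.43287472 204.74836041]
((322.1001281738281, 202.25428771972656), (60.126976013183594, 64.988037109375), 127.53143310546875) [ 0.43100296 -0.14411976  0.083     ]
(295, 3, 59, 81) ((0.4404878616333008, -0.007944313809275627), (0.051123522222042084, 0.06523584574460983), 17.077926635742188)
```

View pics/c9.png

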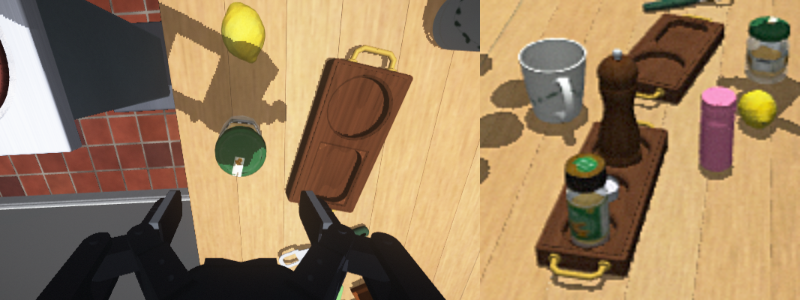

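The mill is seated upright. Now the honey jar.

>>> {"method": "step_arm", "body": {"targets": [{"travel": [0.001, 0.002, -0.08], "angular": [0, 0, 0], "gripper": 1}, {"travel": [0.001, 0.002, -0.15], "angular": [0, 0, 0], "gripper": 1}, {"travel": [0.001, 0.002, -0.21], "angular": [0, 0, 0], "gripper": 1}, {"travel": [0.001, 0.002, -0.238], "angular": [0, 0, 0], "gripper": 1}, {"travel": [0.001, 0.002, -0.238], "angular": [0, 0, 0], "gripper": 1}, {"travel": [0.001, 0.002, -0.238], "angular": [0, 0, 0], "gripper": 0}, {"travel": [0.001, 0.002, -0.238], "angular": [0, 0, 0], "gripper": 0}, {"travel": [0.001, 0.002, -0.238], "angular": [0, 0, 0], "gripper": 0}, {"travel": [0.001, 0.002, -0.238], "angular": [0, 0, 0], "gripper": 0}, {"travel": [0.001, 0.002, -0.238], "angular": [0, 0, 0], "gripper": 0}], "squeeze": 40}}

```text
t: 20.9
tool_pos: [0.4307, -0.1456, 0.0346]
tool_rot: [2.28, 2.156, 0.002]
contact_force: [-3.7, 1.3, 5.8]
opening: 0.0654
grip_force: 44.0
```

>>> {"method": "step_arm", "body": {"targets": [{"travel": [0, 0, 0.05], "angular": [0, 0, 0], "gripper": 0}, {"travel": [0, 0, 0.11], "angular": [0, 0, 0], "gripper": 0}, {"travel": [0, 0, 0.17], "angular": [0, 0, 0], "gripper": 0}, {"travel": [0.07, 0.015, 0.17], "angular": [0, 0, 0], "gripper": 0}, {"travel": [0.15, 0.03, 0.17], "angular": [0, 0, 0], "gripper": 0}, {"travel": [0.22, 0.045, 0.17], "angular": [0, 0, 0], "gripper": 0}, {"travel": [0.27, 0.058, 0.17], "angular": [0, 0, 0], "gripper": 0}, {"travel": [0.27, 0.058, 0.17], "angular": [0, 0, 0], "gripper": 0}, {"travel": [0.27, 0.058, 0.17], "angular": [0, 0, 0], "gripper": 0}]}}

```text
t: 21.8
tool_pos: [0.5916, -0.1098, 0.1344]
tool_rot: [2.282, 2.158, 0.001]
contact_force: [-0.5, -0.5, -3.5]
opening: 0.0648
grip_force: 47.0
```

Run:
```python
from h import *
w=load('w9');print(plane(w,476.5,141.5,.028),plane(w,447,230,.028)); w=load('w1');print(plane(w,455,101,.028))
d=grab('wrist','w10');o=ctrl.get_obs(); print(o['tool_pos'],o['tool_rot'],o['opening'])
print(proj(d,(.593,-.11,.028)),proj(d,(.568,-.212,.028)))
t=grab('top','t10')
cv2.imwrite('pics/c10.png',np.hstack([cv2.resize(d['img'],(480,300)),cv2.resize(t['img'][150:250,320:430],(320,300))])[:,:,::-1])
```

```text
[ 0.59260283 -0.10629277  0.028     ] [ 0.57146691 -0.20551034  0.028     ]
[ 0.59439013 -0.1096761   0.028     ]
[ 0.59089218 -0.11000206  0.13407166] [2.28262763e+00 2.15769740e+00 5.66812955e-05] 0.06482867769461141
[320.31469239 198.60421513] [302.39315272 289.49429937]
```

View pics/c10.png

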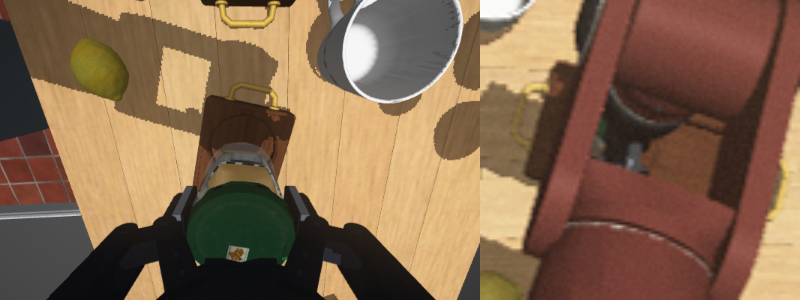

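>>> {"method": "step_arm", "body": {"targets": [{"travel": [0.0035, 0.002, -0.04], "angular": [0, 0, 0], "gripper": 0}, {"travel": [0.0035, 0.002, -0.08], "angular": [0, 0, 0], "gripper": 0}, {"travel": [0.0035, 0.002, -0.11], "angular": [0, 0, 0], "gripper": 0}, {"travel": [0.0035, 0.002, -0.125], "angular": [0, 0, 0], "gripper": 0}, {"travel": [0.0035, 0.002, -0.133], "angular": [0, 0, 0], "gripper": 0}, {"travel": [0.0035, 0.002, -0.137], "angular": [0, 0, 0], "gripper": 0}, {"travel": [0.0035, 0.002, -0.141], "angular": [0, 0, 0], "gripper": 0}, {"travel": [0.0035, 0.002, -0.141], "angular": [0, 0, 0], "gripper": 0}]}}

```text
t: 22.7
tool_pos: [0.5935, -0.109, 0.0495]
tool_rot: [2.283, 2.157, 0.001]
contact_force: [0.5, 0.7, -3.6]
opening: 0.0653
grip_force: 47.0
```

>>> {"method": "step_arm", "body": {"targets": [{"travel": [0, 0, -0.003], "angular": [0, 0, 0], "gripper": 0}, {"travel": [0, 0, -0.005], "angular": [0, 0, 0], "gripper": 0}, {"travel": [0, 0, -0.005], "angular": [0, 0, 0], "gripper": 0}]}}

```text
t: 23.0
tool_pos: [0.5939, -0.109, 0.0487]
tool_rot: [2.283, 2.157, 0.0]
contact_force: [-5.9, 2.4, 9.7]
opening: 0.0654
grip_force: 48.0
```

>>> {"method": "step_arm", "body": {"targets": [{"travel": [0, 0, 0], "angular": [0, 0, 0], "gripper": 1}, {"travel": [0, 0, 0], "angular": [0, 0, 0], "gripper": 1}, {"travel": [0, 0, 0], "angular": [0, 0, 0], "gripper": 1}, {"travel": [0, 0, 0], "angular": [0, 0, 0], "gripper": 1}, {"travel": [0, 0, 0], "angular": [0, 0, 0], "gripper": 1}, {"travel": [0, 0, 0.05], "angular": [0, 0, 0], "gripper": 1}, {"travel": [0, 0, 0.13], "angular": [0, 0, 0], "gripper": 1}, {"travel": [0, 0, 0.2], "angular": [0, 0, 0], "gripper": 1}, {"travel": [0, 0, 0.25], "angular": [0, 0, 0], "gripper": 1}, {"travel": [-0.06, 0.05, 0.25], "angular": [0, 0, 0], "gripper": 1}]}}

```text
t: 24.0
tool_pos: [0.5622, -0.0816, 0.203]
tool_rot: [2.278, 2.146, 0.01]
contact_force: [0.0, 0.2, 0.2]
opening: 0.0853
grip_force: 0.0
```

>>> {"method": "step_arm", "body": {"targets": [{"travel": [-0.195, 0.122, 0], "angular": [0, 0, 0], "gripper": 1}, {"travel": [-0.195, 0.122, 0], "angular": [0, 0, 0], "gripper": 1}, {"travel": [-0.195, 0.122, 0], "angular": [0, 0, 0], "gripper": 1}, {"travel": [-0.195, 0.122, 0], "angular": [0, 0, 0], "gripper": 1}, {"travel": [-0.195, 0.122, 0], "angular": [0, 0, 0], "gripper": 1}, {"travel": [-0.195, 0.122, 0], "angular": [0, 0, 0], "gripper": 1}]}}

```text
t: 24.6
tool_pos: [0.4408, -0.006, 0.1962]
tool_rot: [2.283, 2.157, 0.001]
contact_force: [-0.4, 1.1, 1.3]
opening: 0.0855
grip_force: 0.0
```

Run:
```python
from h import *
d=grab('wrist','w11');o=ctrl.get_obs(); print(o['tool_pos'],o['tool_rot'],o['opening'])
t=grab('top','t11');s=grab('side','s11')
for dd in(d,load('t10'),load('w7')):
    h=cv2.cvtColor(dd['img'],cv2.COLOR_RGB2HSV)
    m=((abs(h[...,0].astype(int)-28)<7)&(h[...,1]>140)&(h[...,2]>50)).astype(np.uint8)
    u,v=proj(dd,(.44,.005,.025)).astype(int);k=np.zeros_like(m);k[max(v-55,0):v+55,max(u-55,0):u+55]=1
    m=cv2.morphologyEx(m&k,cv2.MORPH_OPEN,np.ones((3,3)))
    cs=cv2.findContours(m,0,2)[0]
    if not cs: continue
    c=max(cs,key=cv2.contourArea)
    W=np.array([plane(dd,*q[0],.025)[:2] for q in c],np.float32);(cx,cy),ax,a=cv2.fitEllipse(W);print(cv2.boundingRect(c),cx,cy,ax,'major dir',(a+90)%180,'deg')
cv2.imwrite('pics/c11.png',np.hstack([cv2.resize(d['img'],(480,300)),cv2.resize(s['img'][110:260,250:410],(320,300))])[:,:,::-1])
```

```text
[ 0.44091288 -0.00611988  0.19611251] [2.28379425e+00 2.15664652e+00 2.98832602e-04] 0.08546408714978383
(296, 155, 46, 55) 0.440157026052475 -0.0086944829672575 (0.05038296431303024, 0.06523977965116501) major dir 106.56683158874512 deg
(310, 241, 24, 19) 0.44120410084724426 -0.00834555272012949 (0.04221902787685394, 0.06344679743051529) major dir 110.35732650756836 deg
```

View pics/c11.png

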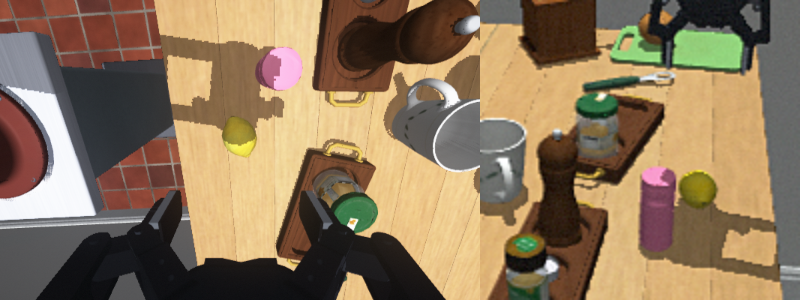

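The honey jar is seated upright. The lemon is at (0.4405, -0.0085) with its axis at about 108°.

>>> {"method": "step_arm", "body": {"targets": [{"travel": [0, -0.004, 0], "angular": [0, 0, 0.47], "gripper": 1}, {"travel": [0, -0.004, -0.07], "angular": [0, 0, 0.47], "gripper": 1}, {"travel": [0, -0.004, -0.14], "angular": [0, 0, 0.47], "gripper": 1}, {"travel": [0, -0.004, -0.21], "angular": [0, 0, 0.47], "gripper": 1}, {"travel": [0, -0.004, -0.28], "angular": [0, 0, 0.47], "gripper": 1}, {"travel": [0, -0.004, -0.307], "angular": [0, 0, 0.47], "gripper": 1}, {"travel": [0, -0.004, -0.307], "angular": [0, 0, 0.47], "gripper": 0}, {"travel": [0, -0.004, -0.307], "angular": [0, 0, 0.47], "gripper": 0}, {"travel": [0, -0.004, -0.307], "angular": [0, 0, 0.47], "gripper": 0}, {"travel": [0, -0.004, -0.307], "angular": [0, 0, 0.47], "gripper": 0}], "squeeze": 25}}

```text
t: 25.75
tool_pos: [0.4418, -0.0084, 0.0134]
tool_rot: [1.847, 2.537, 0.003]
contact_force: [0.7, -1.0, 1.3]
opening: 0.0499
grip_force: 26.3
```

>>> {"method": "step_arm", "body": {"targets": [{"travel": [0, 0, 0], "angular": [0, 0, 0], "gripper": 0}, {"travel": [0, 0, 0], "angular": [0, 0, 0], "gripper": 0}]}}

```text
t: 25.95
tool_pos: [0.4418, -0.0084, 0.0133]
tool_rot: [1.846, 2.537, 0.002]
contact_force: [0.2, 0.3, 5.0]
opening: 0.0501
grip_force: 26.6
```

>>> {"method": "step_arm", "body": {"targets": [{"travel": [0, 0, 0.06], "angular": [0, 0, 0], "gripper": 0}, {"travel": [0, 0, 0.13], "angular": [0, 0, 0], "gripper": 0}, {"travel": [0, 0, 0.2], "angular": [0, 0, -0.1], "gripper": 0}, {"travel": [0.04, -0.06, 0.25], "angular": [0, 0, -0.25], "gripper": 0}, {"travel": [0.08, -0.13, 0.25], "angular": [0, 0, -0.4], "gripper": 0}, {"travel": [0.12, -0.2, 0.25], "angular": [0, 0, -0.55], "gripper": 0}, {"travel": [0.17, -0.27, 0.25], "angular": [0, 0, -0.704], "gripper": 0}, {"travel": [0.212, -0.338, 0.25], "angular": [0, 0, -0.704], "gripper": 0}, {"travel": [0.212, -0.338, 0.25], "angular": [0, 0, -0.704], "gripper": 0}, {"travel": [0.212, -0.338, 0.25], "angular": [0, 0, -0.704], "gripper": 0}]}}

```text
t: 26.95
tool_pos: [0.5669, -0.2113, 0.1603]
tool_rot: [-2.471, -1.936, 0.001]
contact_force: [-0.5, 0.6, -1.2]
opening: 0.0504
grip_force: 27.0
```

Run:
```python
from h import *
d=grab('wrist','w12');o=ctrl.get_obs(); print(o['tool_pos'],o['tool_rot'],o['opening'])
for P in[(.5686,-.211,.028),(.594,-.109,.098)]: print(proj(d,P))
```

```text
[ 0.56664132 -0.21044809  0.16061276] [-2.47036381e+00 -1.93729011e+00  8.90450088e-04] 0.05076866819237449
[321.16473047 190.15247851]
[321.51206266  72.09891697]
```

View pics/w12.png

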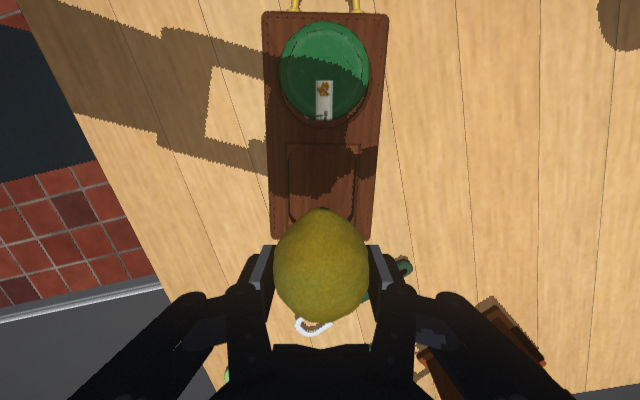

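The oblong recess is at about (323,187) px, 1–2 mm from prediction, and the lemon is aligned with it.

>>> {"method": "step_arm", "body": {"targets": [{"travel": [0.0055, 0.0025, -0.07], "angular": [0, 0, 0], "gripper": 0}, {"travel": [0.0055, 0.0025, -0.13], "angular": [0, 0, 0], "gripper": 0}, {"travel": [0.0055, 0.0025, -0.18], "angular": [0, 0, 0], "gripper": 0}, {"travel": [0.0055, 0.0025, -0.2], "angular": [0, 0, 0], "gripper": 0}, {"travel": [0.0055, 0.0025, -0.21], "angular": [0, 0, 0], "gripper": 0}, {"travel": [0.0055, 0.0025, -0.216], "angular": [0, 0, 0], "gripper": 0}, {"travel": [0.0055, 0.0025, -0.22], "angular": [0, 0, 0], "gripper": 0}, {"travel": [0.0055, 0.0025, -0.222], "angular": [0, 0, 0], "gripper": 0}, {"travel": [0.0055, 0.0025, -0.222], "angular": [0, 0, 0], "gripper": 0}]}}

```text
t: 27.9
tool_pos: [0.5712, -0.2097, 0.0294]
tool_rot: [2.471, 1.938, 0.001]
contact_force: [-0.4, -0.2, -1.1]
opening: 0.0502
grip_force: 27.0
```

>>> {"method": "step_arm", "body": {"targets": [{"travel": [0, 0, -0.003], "angular": [0, 0, 0], "gripper": 0}, {"travel": [0, 0, -0.005], "angular": [0, 0, 0], "gripper": 0}, {"travel": [0, 0, -0.005], "angular": [0, 0, 0], "gripper": 0}]}}

```text
t: 28.2
tool_pos: [0.5713, -0.2097, 0.0273]
tool_rot: [2.471, 1.938, 0.001]
contact_force: [-3.8, 0.9, 6.4]
opening: 0.0503
grip_force: 27.7
```

Contact at the expected height. Release and retreat.

>>> {"method": "step_arm", "body": {"targets": [{"travel": [0, 0, 0], "angular": [0, 0, 0], "gripper": 0.8}, {"travel": [0, 0, 0], "angular": [0, 0, 0], "gripper": 0.8}, {"travel": [0, 0, 0], "angular": [0, 0, 0], "gripper": 0.8}, {"travel": [0, 0, 0], "angular": [0, 0, 0], "gripper": 0.8}, {"travel": [0, 0, 0.05], "angular": [0, 0, 0], "gripper": 0.8}, {"travel": [0, 0, 0.12], "angular": [0, 0, 0], "gripper": 0.8}, {"travel": [0, 0, 0.2], "angular": [0, 0, 0], "gripper": 0.8}, {"travel": [0, 0, 0.28], "angular": [0, 0, 0], "gripper": 0.8}, {"travel": [0, 0, 0.32], "angular": [0, 0, 0], "gripper": 0.8}, {"travel": [-0.1, 0, 0.32], "angular": [0, 0, 0], "gripper": 0.8}]}}

```text
t: 29.2
tool_pos: [0.5253, -0.211, 0.2232]
tool_rot: [2.462, 1.936, 0.007]
contact_force: [-1.5, -0.2, 1.2]
opening: 0.0683
grip_force: 0.0
```

>>> {"method": "step_arm", "body": {"targets": [{"travel": [-0.25, 0, 0], "angular": [0, 0, 0], "gripper": 0.8}, {"travel": [-0.25, 0, 0], "angular": [0, 0, 0], "gripper": 0.8}, {"travel": [-0.25, 0, 0], "angular": [0, 0, 0], "gripper": 0.8}, {"travel": [-0.25, 0, 0], "angular": [0, 0, 0], "gripper": 0.8}, {"travel": [-0.25, 0, 0], "angular": [0, 0, 0], "gripper": 0.8}]}}

```text
t: 29.7
tool_pos: [0.37, -0.2094, 0.2175]
tool_rot: [2.472, 1.936, 0.001]
contact_force: [-0.5, 0.8, -0.3]
opening: 0.0678
grip_force: 0.0
```

Run:
```python
from h import *
s=grab('side','s13');t=grab('top','t13');print(ctrl.get_obs()['tool_pos'])
a=cv2.resize(t['img'][120:240,190:450],(780,360),interpolation=2);b=cv2.resize(s['img'][120:300,230:400],(378,400),interpolation=2)[:240]
c=cv2.resize(s['img'][225:280,250:310],(262,240),interpolation=2)
out=np.zeros((600,780,3),np.uint8);out[:360]=a;out[360:,:378]=b;out[360:,400:662]=c
cv2.imwrite('pics/c13.png',out[:,:,::-1])
```

```text
[ 0.37131237 -0.20957372  0.21785313]
```

View pics/c13.png

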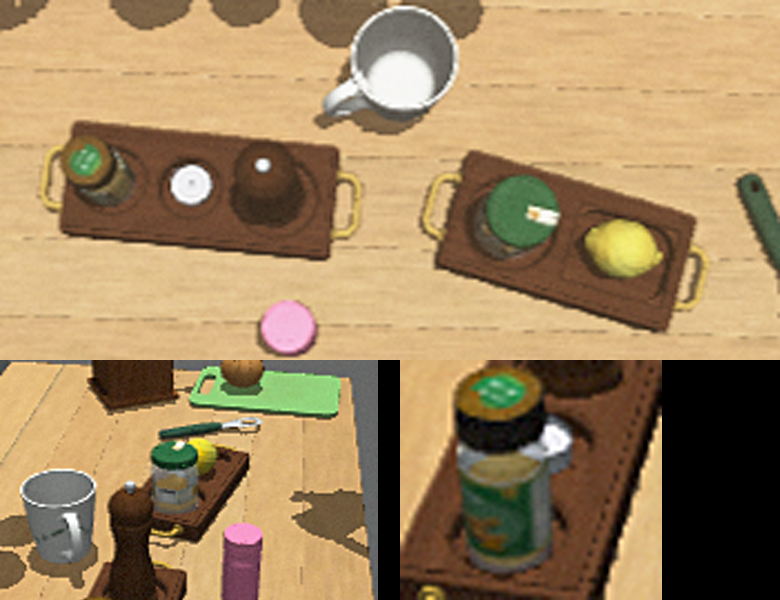

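The final view shows all five things seated: spice jar (90,165), tea light (191,185), mill (265,180), honey jar (520,210) and lemon (623,248) lengthwise. The mug and opener have not moved.

```bash
python3 -c "
from station import ctrl
print(ctrl.finish_job())"
```

```text
the job is handed in; nothing more can be done
None
```

I filled both caddies as asked and handed the job in at about 30 s; the last pictures show all five things seated, the jars and mill upright, and nothing else disturbed, though the hand-in gave no verdict.

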